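# Scrape a ripening board in its sprung cradle

### The job

Swing the inspection lamp clear of the ripening board, then take the upright-handled scraper block and draw it in one unbroken stroke along the middle of the board, from the lamp-post end to the far end, pressing with 5 to 16 N at five places along it and never lifting off between the ends. Then stand the scraper in the shallow white tray, let go, and leave the small cheeses and the brush where they are.

Things in the scene. Friction and masses are not known exactly. Their poses are not given: they have to be found in the camera images.
- cradle: Fixed stainless cradle, 150 (its x) by 330 (its y) mm, rails 40 mm high. It carries a plain wooden board, 130 (x) by 300 (y) by 20 mm, centred on it, long side along y. Origin: centre of its underside, on the table; z up. The lamp post (22 mm diameter) stands at its corner at x = +85, y = +195 mm: +y is the lamp-post end, -y the far end.
- stroke_start (a point): Point under the board's middle line, at table height, at y = +100 mm of the cradle: set the scraper down above it. The board's top is 57 to 75 mm over the table at the board's middle and slopes along y by up to 0.05 rad either way. Height and slope are not measured: find them by touch and follow the force. The board is sprung and gives about 0.4 mm per N.
- stroke_finish (a point): Point under the board's middle line, at table height, at y = -100 mm of the cradle: the stroke ends above it.
- lamp (a joint): Swing angle (rad, 0 to 2.3) of the flat aluminium lamp arm about the lamp post, 200 mm from hinge to head axis; head's underside 150 mm, arm's top 172 mm over the table. 0: arm along the cradle's -y, over the board; grows clockwise seen from above; pi/2 is along the cradle's -x. The stiff hinge stays where it is left. Clear of the board: above 1.8.
- lamp_grip (a point): Middle of the upright black grip knob (22 mm diameter, 46 mm tall, from 170 to 216 mm over the table; this point at 198 mm) on top of the lamp head (64 mm diameter, 20 mm thick) at the arm's free end.
- lamp_hinge (a point): Point on the lamp's vertical hinge axis, at the height of lamp_grip, 200 mm from it.
- scraper: Loose white plastic scraper, 0.2 kg: a sole 30 (its x) by 90 (its y) by 22 mm tall, and on it an upright rib handle 22 (x) by 70 (y) mm reaching from 22 to 68 mm over the underside, to be gripped across its 22 mm. Origin: centre of the flat underside of the sole; z up. In the stroke its y lies across the board.
- brush: Loose white hand brush lying bristles down, 40 by 100 by 36 mm, low, without an upright rib: not the tool to use. Origin: centre of its underside. The scraper and the brush may have swapped places.
- tray: Fixed shallow open white plastic tray, 150 (x) by 180 (y) mm, walls 22 mm high and 4 mm thick, floor about 4 mm thick. Origin: centre of its underside on the table.
- goat0: Small upright cream cheese, 52 mm diameter, 58 mm high; origin centre of underside. Bystander.
- goat1: Another such small cheese. Bystander.
- goat2: Another such small cheese. Bystander.

How it is judged:
On the way, in this order (a step that is already met when the one before it is completed fails the run):
1. the lamp is swung clear of the board: its angle above 1.8 rad (value of joint lamp above 1.8 rad), for 0.2 s.
2. scraper 75 to 125 mm from the board's middle, on the lamp-post side, pressed with 5 to 16 N for 0.25 s, 20 mm or less off the middle line, square and upright within 0.2 rad (y of scraper in the frame of cradle between 0.075 and 0.125 m and x of scraper in the frame of cradle between -0.02 and 0.02 m and contact force between scraper and cradle between 5 and 16 N and angle between the y axis of scraper and the x axis of cradle, either way round below 0.2 rad and angle between scraper's own z axis and vertical below 0.2 rad), for 0.25 s.
3. drawn on to 30 to 70 mm short of the board's middle, pressed with 5 to 16 N for 0.25 s, 20 mm or less off the middle line, square and upright within 0.2 rad (y of scraper in the frame of cradle between 0.03 and 0.07 m and x of scraper in the frame of cradle between -0.02 and 0.02 m and contact force between scraper and cradle between 5 and 16 N and angle between the y axis of scraper and the x axis of cradle, either way round below 0.2 rad and angle between scraper's own z axis and vertical below 0.2 rad), for 0.25 s.
4. drawn on to within 20 mm of the board's middle, pressed with 5 to 16 N for 0.25 s, 20 mm or less off the middle line, square and upright within 0.2 rad (y of scraper in the frame of cradle between -0.02 and 0.02 m and x of scraper in the frame of cradle between -0.02 and 0.02 m and contact force between scraper and cradle between 5 and 16 N and angle between the y axis of scraper and the x axis of cradle, either way round below 0.2 rad and angle between scraper's own z axis and vertical below 0.2 rad), for 0.25 s.
5. drawn on to 30 to 70 mm past the board's middle, pressed with 5 to 16 N for 0.25 s, 20 mm or less off the middle line, square and upright within 0.2 rad (y of scraper in the frame of cradle between -0.07 and -0.03 m and x of scraper in the frame of cradle between -0.02 and 0.02 m and contact force between scraper and cradle between 5 and 16 N and angle between the y axis of scraper and the x axis of cradle, either way round below 0.2 rad and angle between scraper's own z axis and vertical below 0.2 rad), for 0.25 s.
6. drawn on to the far end, 80 to 125 mm past the board's middle, pressed with 5 to 16 N for 0.25 s, 20 mm or less off the middle line, square and upright within 0.2 rad (y of scraper in the frame of cradle between -0.125 and -0.08 m and x of scraper in the frame of cradle between -0.02 and 0.02 m and contact force between scraper and cradle between 5 and 16 N and angle between the y axis of scraper and the x axis of cradle, either way round below 0.2 rad and angle between scraper's own z axis and vertical below 0.2 rad), for 0.25 s.
At the end, for the whole second after the job is handed in: The scraper stands upright (within 0.15 rad) and at rest on its sole flat on the tray's floor, wholly inside the walls and released; the lamp is still clear of the board (angle above 1.8 rad) (value of joint lamp above 1.8 rad and x of scraper in the frame of tray between -0.065 and 0.065 m and y of scraper in the frame of tray between -0.08 and 0.08 m and z of scraper in the frame of tray below 0.01 m and angle between scraper's own z axis and vertical below 0.15 rad and contact force between scraper and tray above 0.5 N and linear speed of scraper below 0.02 m/s); the robot touches nothing.
It fails at once if the scraper presses on the cradle or its board with more than 25 N (contact force between scraper and cradle above 25 N).
It fails at once if the scraper lifts off (under 0.3 N) within 70 mm along and 40 mm across of the board's middle while its sole is under 110 mm over the table: set down and lift off only at the ends (y of scraper in the frame of cradle between -0.07 and 0.07 m and x of scraper in the frame of cradle between -0.04 and 0.04 m and z of scraper in the frame of cradle below 0.11 m and contact force between scraper and cradle below 0.3 N).
It fails at once if a small cheese or the brush is moved more than 30 mm (distance of any of goat0, goat1, goat2, brush from where it was at the start of the episode above 0.03 m).
It also fails if it takes over 72 s, if anything falls off the work surface, if the arm or the gripper's body presses on something with over 40 N, if the wrist force passes 120 N, or if a joint passes its speed limit or range.

### The arm

A 6-joint arm with a two-finger parallel gripper is mounted at the origin on the work surface. World frame = base frame: x ahead of the robot, y to its left, z up, the work surface at z = 0. Lengths are in m, angles in rad, forces in N, time in s.
With the tool pointing down it reaches from about 0.35 to 0.775 m from the base axis. Payload 5.5 kg.
Tool frame: the origin (TCP) lies midway between the tips of the shut fingers; the grasp point (between the pads) lies 19 mm behind it; z points along the fingers, y is the line along which they close (so a half turn about z gives the same grasp; the last joint's range is limited). The gripper opens to 85 mm and grips with 20 to 120 N. Pads are 22 mm wide; open, the fingers measure 114 mm over their backs; the gripper's body (76 mm by 85 mm) begins 54 mm behind the grasp point. The pads swing forward as they close: fully open they stand 13 mm farther back than shut.
Start: joints at [-1.263, 0.313, 0.046, 1.304, 0, 1.431], TCP at [0.249, -0.518, 0.231] pointing down, gripper open.
Joint ranges: [-2.76, 2.76], [-0.86, 1.69], [-1.03, 1.26], [-2.2, 2.34], [-1.47, 1.5], [-3.14, 3.14]. Speed limits (rad/s): [2.57, 2.57, 3.14, 3.14, 3.14, 3.14].

### API

Orientations are given as a unit quaternion [w, x, y, z].
In Python, from workcell import telemetry, imaging, env gives the robot as it stands. The module is installed in compiled form; this text tells all that it offers.
- The arm moves only by the tool step_arm, never from a script. Its argument "moves" is a list of rows, each a list of 3 entries, a list of its own where there are three numbers: the shift along the tool's x, y, z in mm, then the turn, a rotation vector about the tool's x, y, z in rad, then the finger opening in mm, from 0 to 85.4. A call has 1 to 8 rows; each row is the pose to reach, as a shift and turn from the pose commanded when the call began, along the tool's axes at that moment; what a row does not reach only later rows make up. A row lasts 1/12 s, in which the tool goes at most 41.7 mm and 7.16 degrees, less where a joint would pass 70% of its speed; a pose out of reach is approached as far as the arm can. A call with a gripper value outside its range is refused whole. The fingers move at their own pace and stop on an object; "grip_force" is the grip in N (left out, the last holds). Time passes only in rows, so rows that repeat a pose let the fingers close. It gives the time, the measured TCP pose, the force, the opening and the grip force at its end, in the units of the state.
- telemetry.get_state(): the state, without advancing time (a new reading comes with each control period).
- imaging.read_camera(name): name is "side" or "top" or "wrist"; returns the picture (480x640x3 uint8, red, green, blue); there is no depth.
- imaging.camera_params(name): a dict with "camera_matrix" (3x3 intrinsics, pixels), "pose" (4x4, takes a point from camera to world coordinates). Camera axes: x right, y up, looking along -z (the intrinsics and any distortion apply to the point x, -y, -z); pixel columns grow to the right and rows downward; lengths in m; the calibration is good to about 2 mm. A picture is of the moment at which its call begins: read the wrist's pose just before it. camera_params takes no time and is no camera call; for the wrist camera it gives the pose at the moment of the call.
- env.hand_in(): hands the job in; it is judged then, once.
The state is a dict: "clock": time; "joint_pos": joint angles; "qvel": joint speeds; "tau": joint torques, N m; "tcp_pos": TCP position; "orientation": TCP orientation; "wrist_force": force on the tool from outside, world axes, zero at the start; "ft_torque": the same for the moment, N m; "finger_gap": finger opening in m; "grip_force": force on a finger pad.
Only numpy, scipy, OpenCV 4.12 (cv2) and the standard library are available. Lean on these libraries where they do the work, as an engineer would, in place of code of your own. Each camera call takes 0.05 s, during which the arm holds its last target. There are 200 camera calls.

## Working session

There is one attempt and no reset: what is moved stays moved. The work goes in short steps, Python scripts to look and compute and a tool call to move; the robot and the scene stay as the last step left them, time stands still between calls to the robot, and variables do not carry over. Pictures are saved under pics/ and viewed, at most 10 in all, crops included, and the job is handed in when it is done.

Besides the shell and the picture viewer there is one more tool, called after "Call:" as name(argument=value, ...) on one line, values as JSON. step_arm: Moves the arm, as the interface text tells. Its arguments: {"type":"object","properties":{"moves":{"type":"array"},"grip_force":{"type":"number"}},"required":["moves"]}

```bash
mkdir -p pics
python3 - <<'E'
from workcell import telemetry, imaging, env
import cv2,numpy as np
for n in ("top","side"):
    im=imaging.read_camera(n); cv2.imwrite(f"pics/{n}0.png",im[:,:,::-1])
    p=imaging.camera_params(n); print(n,np.round(p["camera_matrix"],1).tolist(),np.round(p["pose"],3).tolist(),[k for k in p])
s=telemetry.get_state(); print({k:np.round(v,3).tolist() for k,v in s.items()})
E
```

```text
top [[443.4, 0.0, 327.6], [0.0, 443.4, 239.7], [0.0, 0.0, 1.0]] [[-0.021, 0.99, -0.141, 0.424], [-0.999, -0.017, 0.029, 0.003], [0.027, 0.141, 0.99, 1.007], [0.0, 0.0, 0.0, 1.0]] ['camera_matrix', 'pose']
side [[494.8, 0.0, 322.4], [0.0, 494.8, 224.4], [0.0, 0.0, 1.0]] [[-0.987, 0.096, -0.128, 0.402], [-0.159, -0.512, 0.844, 0.895], [0.016, 0.854, 0.521, 0.704], [0.0, 0.0, 0.0, 1.0]] ['camera_matrix', 'pose']
{'clock': 0.1, 'joint_pos': [-1.263, 0.314, 0.045, 1.304, -0.0, 1.431], 'qvel': [0.001, -0.002, 0.003, 0.0, -0.0, -0.0], 'tau': [0.003, -48.172, 29.925, 0.013, -0.0, 0.0], 'tcp_pos': [0.249, -0.518, 0.231], 'orientation': [-0.001, 0.975, 0.222, -0.0], 'wrist_force': [-0.114, 0.462, 0.721], 'ft_torque': [-0.01, 0.018, -0.008], 'grip_force': 0.0, 'finger_gap': 0.085}
```

View pics/top0.png

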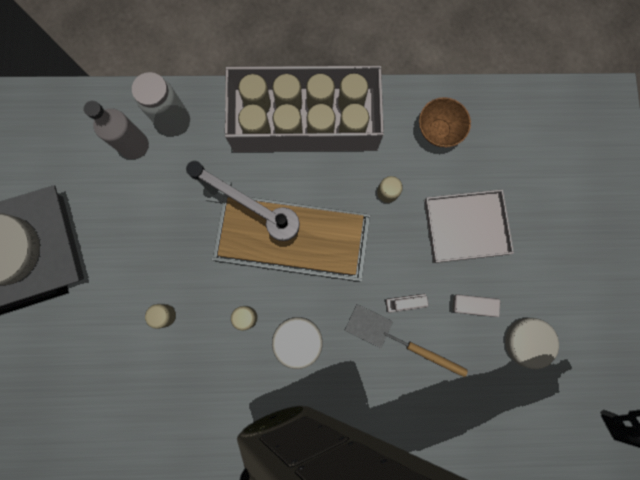

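View pics/side0.png

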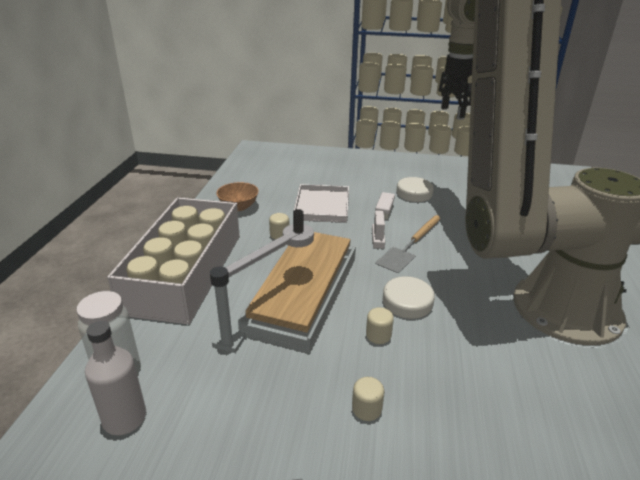

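Top view: lamp post at (195,170), knob at (282,221), board about (220–368, 200–278), tray (468,227), two white tools at (408,302) and (477,306), and small cheeses at (390,187), (243,318), (158,316). The side view shows the tool at (379,228) standing upright.

```bash
cat > h.py <<'E'
import cv2,numpy as np
from workcell import telemetry, imaging, env
from scipy.spatial.transform import Rotation as R
def ray(n,uv,p=None):
    p=p or imaging.camera_params(n); K=np.array(p["camera_matrix"]);T=np.array(p["pose"])
    uv=np.atleast_2d(uv).astype(float)
    d=np.c_[(uv[:,0]-K[0,2])/K[0,0],-(uv[:,1]-K[1,2])/K[1,1],-np.ones(len(uv))]@T[:3,:3].T
    return T[:3,3],d
def plane(n,uv,z,p=None):
    o,d=ray(n,uv,p); return o+d*((z-o[2])/d[:,2])[:,None]
def proj(n,P,p=None):
    p=p or imaging.camera_params(n); K=np.array(p["camera_matrix"]);T=np.array(p["pose"])
    c=(np.atleast_2d(P)-T[:3,3])@T[:3,:3]; return np.c_[K[0,0]*c[:,0]/-c[:,2]+K[0,2],K[1,1]*c[:,1]/c[:,2]+K[1,2]]
def tri(uv1,uv2,a="top",b="side"):
    o1,d1=ray(a,uv1);o2,d2=ray(b,uv2);d1,d2=d1[0],d2[0]
    s=np.linalg.lstsq(np.c_[d1,-d2],o2-o1,rcond=None)[0]
    p,q=o1+s[0]*d1,o2+s[1]*d2; return (p+q)/2,np.linalg.norm(p-q)
def rect(mask):
    cs=cv2.findContours(mask.astype(np.uint8),cv2.RETR_EXTERNAL,cv2.CHAIN_APPROX_NONE)[0]
    c=max(cs,key=cv2.contourArea); return cv2.minAreaRect(c),cv2.contourArea(c),c
E
python3 - <<'E'
from h import *
im=cv2.imread("pics/top0.png"); sd=cv2.imread("pics/side0.png")
hsv=cv2.cvtColor(im,cv2.COLOR_BGR2HSV)
def win(m,x0,y0,x1,y1):
    o=np.zeros_like(m); o[y0:y1,x0:x1]=m[y0:y1,x0:x1]; return o
wood=((hsv[:,:,0]<25)&(hsv[:,:,1]>90)&(hsv[:,:,2]>70)).astype(np.uint8)
r,a,c=rect(win(wood,210,190,380,290)); print("wood",r,a); b=plane("top",cv2.boxPoints(r),.066); print(b.round(3).tolist(),b.mean(0).round(3))
white=((hsv[:,:,1]<45)&(hsv[:,:,2]>120)).astype(np.uint8)
for nm,w in dict(tray=(418,180,520,270),A=(380,285,440,320),B=(445,285,510,325)).items():
    r,a,c=rect(win(white,*w)); z={'tray':.022,'A':.022,'B':.036}[nm]; b=plane("top",cv2.boxPoints(r),z)
    print(nm,np.round(r[0],1),np.round(r[1],1),a,b.round(3).tolist(),b.mean(0).round(3))
print("knob",plane("top",[[282,221]],.216).round(3),"post",plane("top",[[195,170]],.175).round(3))
for g in ((390,183),(243,315),(158,312)): print("goat",plane("top",[g],.058).round(3))
a=cv2.resize(im[285:325,380:510],None,fx=6,fy=6); b=cv2.resize(sd[185:255,360:410],None,fx=5,fy=5)
o=np.zeros((600,800,3),np.uint8); o[:240,:780]=a; o[245:595,:250]=b
c=cv2.resize(im[150:250,180:310],None,fx=3.5,fy=3.5);o[245:595,300:755]=c
cv2.imwrite("pics/crop1.png",o)
E
```

```text
wood ((290.2767028808594, 235.6078643798828), (138.94407653808594, 59.78722381591797), 7.907162666320801) 6367.0
[[0.528, 0.21, 0.066], [0.657, 0.194, 0.066], [0.61, -0.103, 0.066], [0.482, -0.081, 0.066]] [0.569 0.055 0.066]
tray [469.9 225. ] [65.  80.4] 4336.0 [[0.66, -0.254, 0.022], [0.678, -0.441, 0.022], [0.528, -0.446, 0.022], [0.511, -0.263, 0.022]] [ 0.594 -0.351  0.022]
A [411.3 301.9] [12.7 31.8] 303.5 [[0.432, -0.172, 0.022], [0.441, -0.243, 0.022], [0.413, -0.245, 0.022], [0.405, -0.175, 0.022]] [ 0.423 -0.209  0.022]
B [477.5 305.4] [44.5 17.3] 702.0 [[0.4, -0.299, 0.036], [0.437, -0.305, 0.036], [0.425, -0.403, 0.036], [0.388, -0.396, 0.036]] [ 0.412 -0.351  0.036]
knob [[0.573 0.061 0.216]] post [[0.683 0.231 0.175]]
goat [[ 0.684 -0.166  0.058]]
goat [[0.403 0.156 0.058]]
goat [[0.413 0.333 0.058]]
```

View pics/crop1.png

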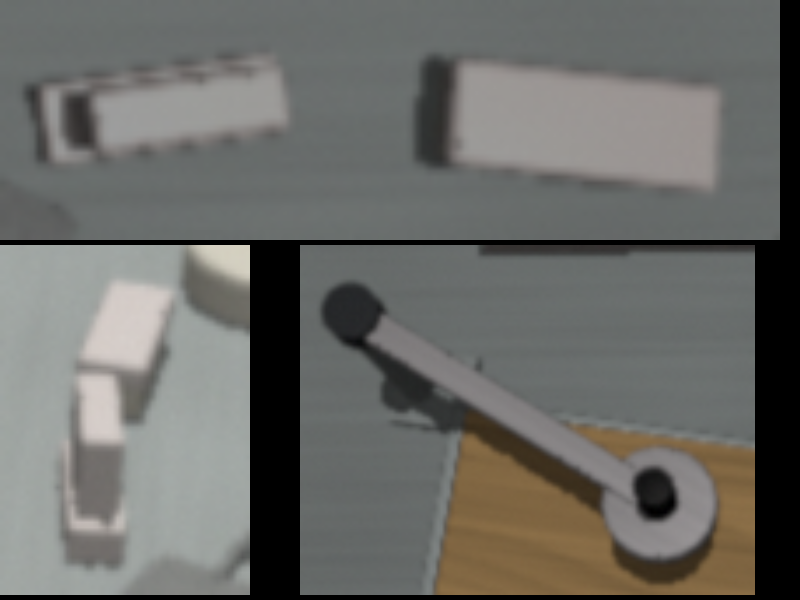

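The crop shows that tool A, near (410,303), has the rib, so it is the scraper. Tool B is the flat brush. The lamp is at about 0.42 rad, and the post agrees with the cradle fit. I'll move over the knob now.

Call:
step_arm(moves=[[[272, -191, -15], [0, 0, -0.5615], 85], [[272, -191, -15], [0, 0, -0.5615], 85], [[272, -191, -15], [0, 0, -0.5615], 85], [[272, -191, -15], [0, 0, -0.5615], 85], [[272, -191, -15], [0, 0, -0.5615], 85], [[272, -191, -15], [0, 0, -0.5615], 85], [[272, -191, -15], [0, 0, -0.5615], 85], [[272, -191, -15], [0, 0, -0.5615], 85]])

```text
clock: 0.77
tcp_pos: [0.4118, -0.2263, 0.2462]
orientation: [-0.0, 0.875, 0.483, -0.0]
wrist_force: [1.0, -0.6, 0.2]
finger_gap: 0.0851
grip_force: 0.0
```

Call:
step_arm(moves=[[[330, -16, -4], [0, 0, -0.5615], 85], [[330, -16, -4], [0, 0, -0.5615], 85], [[330, -16, -4], [0, 0, -0.5615], 85], [[330, -16, -4], [0, 0, -0.5615], 85], [[330, -16, -4], [0, 0, -0.5615], 85], [[330, -16, -4], [0, 0, -0.5615], 85], [[330, -16, -4], [0, 0, -0.5615], 85], [[330, -16, -4], [0, 0, -0.5615], 85]])

```text
clock: 1.43
tcp_pos: [0.5741, 0.0619, 0.2499]
orientation: [-0.0, 0.707, 0.707, -0.0]
wrist_force: [0.6, -1.8, -0.1]
finger_gap: 0.0851
grip_force: 0.0
```

Run:
```python
from h import *
p=imaging.camera_params("wrist"); im=imaging.read_camera("wrist"); cv2.imwrite("pics/w1.png",im[:,:,::-1])
print(np.round(p["pose"],3).tolist(),np.round(p["camera_matrix"],1).tolist())
print(telemetry.get_state()["tcp_pos"],proj("wrist",[[.574,.062,.216]],p))
```

```text
[[1.0, -0.001, 0.0, 0.575], [0.001, 0.956, 0.294, 0.138], [-0.001, -0.294, 0.956, 0.392], [0.0, 0.0, 0.0, 1.0]] [[343.3, 0.0, 315.5], [0.0, 343.3, 241.5], [0.0, 0.0, 1.0]]
[0.57688713 0.0671892  0.24925164] [[312.91090746 279.53994594]]
```

View pics/w1.png

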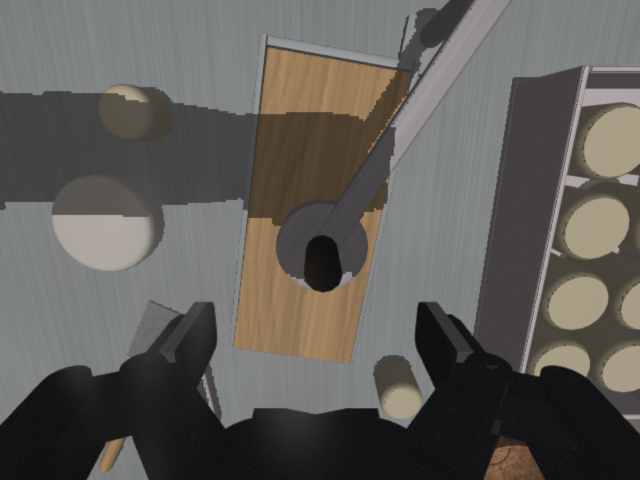

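The wrist view puts the knob top at (323,272), about 4 mm from where I predicted it. I'll correct for that, go down and grip.

Call:
step_arm(moves=[[[3, 4, 30], [0, 0, 0], 85], [[3, 4, 64], [0, 0, 0], 85], [[3, 4, 64], [0, 0, 0], 60], [[3, 4, 64], [0, 0, 0], 10], [[3, 4, 64], [0, 0, 0], 10], [[3, 4, 64], [0, 0, 0], 10], [[3, 4, 64], [0, 0, 0], 10], [[3, 4, 64], [0, 0, 0], 10]], grip_force=60)

```text
clock: 2.15
tcp_pos: [0.5789, 0.0618, 0.1888]
orientation: [0.002, 0.707, 0.707, 0.001]
wrist_force: [-0.7, -0.9, 5.2]
finger_gap: 0.0207
grip_force: 58.4
```

Run:
```python
import numpy as np
H=np.array([.683,.231]);P=np.array([.5785,.0625]);r=np.linalg.norm(P-H);a=np.arctan2(*(P-H)[::-1]);print(r,a)
th=np.arange(1,25)*.07
Q=H+r*np.c_[np.cos(a-th),np.sin(a-th)]
prev=P
for c in range(3):
    q=Q[8*c:8*c+8]; print([[int(round(1e3*(y-prev[1]))),int(round(1e3*(x-prev[0])))] for x,y in q]); prev=q[-1]
```

```text
0.19827380058898356 -2.1259206494433323
[[8, -12], [16, -22], [25, -33], [35, -42], [46, -51], [57, -60], [69, -67], [81, -74]]
[[13, -6], [26, -10], [39, -14], [53, -17], [66, -19], [80, -20], [94, -20], [108, -19]]
[[14, 2], [27, 5], [41, 9], [54, 13], [66, 19], [79, 26], [90, 33], [102, 41]]
```

Call:
step_arm(moves=[[[8, -12, 0], [0, 0, 0], 10], [[16, -22, 0], [0, 0, 0], 10], [[25, -33, 0], [0, 0, 0], 10], [[35, -42, 0], [0, 0, 0], 10], [[46, -51, 0], [0, 0, 0], 10], [[57, -60, 0], [0, 0, 0], 10], [[69, -67, 0], [0, 0, 0], 10], [[81, -74, 0], [0, 0, 0], 10]])

```text
clock: 2.82
tcp_pos: [0.5045, 0.143, 0.1887]
orientation: [0.002, 0.708, 0.706, 0.001]
wrist_force: [2.1, -1.5, 7.4]
finger_gap: 0.0204
grip_force: 60.2
```

Call:
step_arm(moves=[[[13, -6, 0], [0, 0, 0], 10], [[26, -10, 0], [0, 0, 0], 10], [[39, -14, 0], [0, 0, 0], 10], [[53, -17, 0], [0, 0, 0], 10], [[66, -19, 0], [0, 0, 0], 10], [[80, -20, 0], [0, 0, 0], 10], [[94, -20, 0], [0, 0, 0], 10], [[108, -19, 0], [0, 0, 0], 10]])

```text
clock: 3.48
tcp_pos: [0.489, 0.2515, 0.1888]
orientation: [0.004, 0.708, 0.706, 0.003]
wrist_force: [14.9, -1.5, -2.2]
finger_gap: 0.0194
grip_force: 58.6
```

Call:
step_arm(moves=[[[14, 2, 0], [0, 0, 0], 10], [[27, 5, 0], [0, 0, 0], 10], [[41, 9, 0], [0, 0, 0], 10], [[54, 13, 0], [0, 0, 0], 10], [[66, 19, 0], [0, 0, 0], 10], [[79, 26, 0], [0, 0, 0], 10], [[90, 33, 0], [0, 0, 0], 10], [[90, 33, 0], [0, 0, 0], 10]])

```text
clock: 4.15
tcp_pos: [0.529, 0.3383, 0.189]
orientation: [0.01, 0.709, 0.705, 0.005]
wrist_force: [25.3, -17.1, 0.7]
finger_gap: 0.0152
grip_force: 52.6
```

Call:
step_arm(moves=[[[0, 0, 0], [0, 0, 0], 85], [[0, 0, 0], [0, 0, 0], 85], [[0, 0, 0], [0, 0, 0], 85], [[0, 0, 0], [0, 0, 0], 85], [[0, 0, -30], [0, 0, 0], 85], [[0, 0, -70], [0, 0, 0], 85], [[0, 0, -70], [0, 0, 0], 85]])

```text
clock: 4.73
tcp_pos: [0.5191, 0.3431, 0.264]
orientation: [0.001, 0.707, 0.707, 0.005]
wrist_force: [1.9, 0.6, 1.8]
finger_gap: 0.0851
grip_force: 0.0
```

Run:
```python
from h import *
p=imaging.camera_params("wrist"); im=imaging.read_camera("wrist"); cv2.imwrite("pics/w2.png",im[:,:,::-1])
s=telemetry.get_state();print(s["tcp_pos"],s["wrist_force"])
g=im.max(2)<25; m=np.zeros_like(g); m[150:330,250:400]=g[150:330,250:400]
n,l,st,c=cv2.connectedComponentsWithStats(m.astype(np.uint8))
for i in range(1,n):
    if st[i,4]>100: print(st[i],c[i])
```

```text
[0.51884045 0.3429369  0.26121867] [-0.42328002 -0.29843177 -0.28852303]
[ 316  215   36   48 1368] [332.52266082 238.93494152]
```

View pics/w2.png

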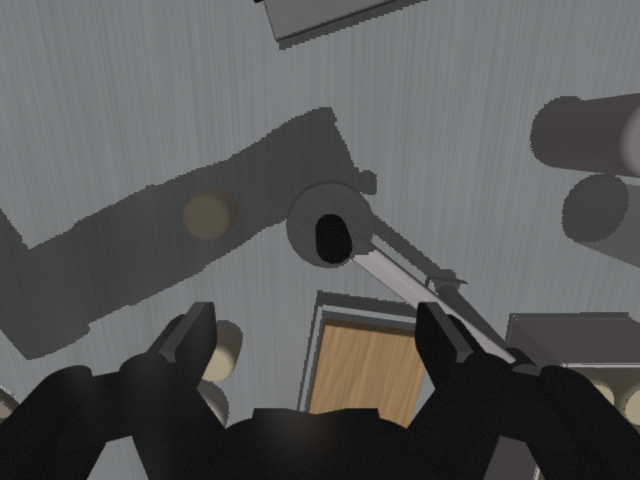

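The wrist view shows the lamp arm well off the board, with the knob top at (334,246). I'll work out its angle.

Run:
```python
from h import *
k=plane("wrist",[[334,246]],.216)[0]; H=np.array([.683,.231]); d=k[:2]-H
print(k,np.linalg.norm(d),(-1.7274-np.arctan2(d[1],d[0]))%(2*np.pi))
# scraper rib top, from first top picture
c=plane("top",np.array([[98,92],[285,60],[290,128],[98,157]])/6+[380,285],.068);print(c.round(3).tolist(),c.mean(0))
d=(c[1]+c[2]-c[0]-c[3]); print(np.arctan2(d[1],d[0]))
```

```text
[0.53111617 0.35911597 0.216     ] 0.1987017850642833 2.1149085788130684
[[0.427, -0.167, 0.068], [0.436, -0.234, 0.068], [0.413, -0.234, 0.068], [0.404, -0.166, 0.068]] [ 0.41999719 -0.20030496  0.068     ]
-1.434984187774934
```

The lamp is at about 2.11 rad, which is clear. Now the scraper.

Call:
step_arm(moves=[[[-320, -58, 0], [0, 0, 0], 85], [[-320, -58, 0], [0, 0, 0], 85], [[-320, -58, 0], [0, 0, 0], 85], [[-320, -58, 0], [0, 0, 0], 85], [[-320, -58, 0], [0, 0, 0], 85], [[-320, -58, 0], [0, 0, 0], 85], [[-320, -58, 0], [0, 0, 0], 85], [[-320, -58, 0], [0, 0, 0], 85]])

```text
clock: 5.45
tcp_pos: [0.4579, 0.0198, 0.2557]
orientation: [-0.0, 0.707, 0.707, -0.0]
wrist_force: [0.4, 0.2, 1.4]
finger_gap: 0.085
grip_force: 0.0
```

Call:
step_arm(moves=[[[-224, -41, 40], [0, 0, -0.135], 85], [[-224, -41, 40], [0, 0, -0.135], 85], [[-224, -41, 80], [0, 0, -0.135], 85], [[-224, -41, 80], [0, 0, -0.135], 85], [[-224, -41, 80], [0, 0, -0.135], 85], [[-224, -41, 80], [0, 0, -0.135], 85], [[-224, -41, 80], [0, 0, -0.135], 85], [[-224, -41, 80], [0, 0, -0.135], 85]])

```text
clock: 6.12
tcp_pos: [0.417, -0.2031, 0.1746]
orientation: [-0.002, 0.659, 0.752, 0.0]
wrist_force: [0.2, -0.3, 0.2]
finger_gap: 0.0851
grip_force: 0.0
```

Run:
```python
from h import *
p=imaging.camera_params("wrist"); im=imaging.read_camera("wrist")
s=telemetry.get_state();print(s["tcp_pos"],s["wrist_force"],s["orientation"])
c=np.array([.42,-.2]);u=np.array([np.cos(1.706),np.sin(1.706)]);v=np.array([u[1],-u[0]])
P=[[*(c+a*u*.035+b*v*.011),.068] for a,b in ((1,1),(1,-1),(-1,-1),(-1,1))]
o=im[:,:,::-1].copy(); cv2.polylines(o,[proj("wrist",P,p).round().astype(int)],True,(0,0,255),1)
cv2.imwrite("pics/w3.png",o)
```

```text
[ 0.41766107 -0.20220277  0.17545115] [0.09514187 0.73319183 0.42995508] [-1.18286650e-03  6.58371029e-01  7.52692605e-01  1.75838523e-04]
```

View pics/w3.png

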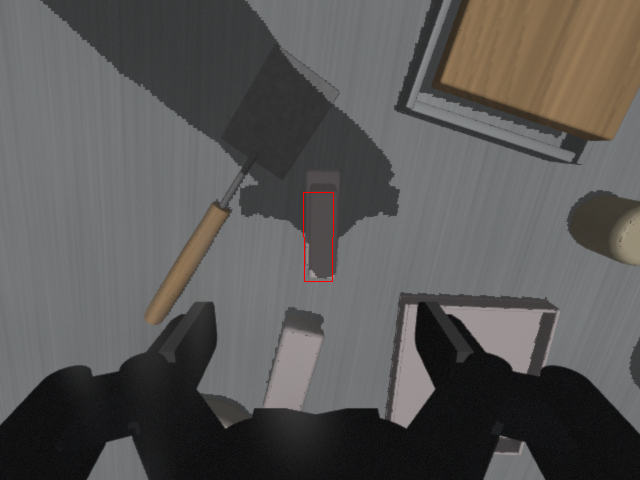

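The red prediction sits about 5 mm off the rib, which spans columns 308–334 and rows 183–277, and the yaw looks right. I'll correct for that, go down and grip.

Call:
step_arm(moves=[[[7, 4, 40], [0, 0, 0], 85], [[7, 4, 80], [0, 0, 0], 85], [[7, 4, 115], [0, 0, 0], 85], [[7, 4, 135], [0, 0, 0], 85], [[7, 4, 143], [0, 0, 0], 85], [[7, 4, 143], [0, 0, 0], 85], [[7, 4, 143], [0, 0, 0], 60], [[7, 4, 143], [0, 0, 0], 40]])

```text
clock: 6.83
tcp_pos: [0.4233, -0.1955, 0.0351]
orientation: [0.002, 0.657, 0.754, 0.0]
wrist_force: [-0.3, -0.4, -0.3]
finger_gap: 0.0632
grip_force: 0.0
```

Call:
step_arm(moves=[[[0, 0, 0], [0, 0, 0], 10], [[0, 0, 0], [0, 0, 0], 10], [[0, 0, 0], [0, 0, 0], 10], [[0, 0, 0], [0, 0, 0], 10], [[0, 0, 0], [0, 0, 0], 10]], grip_force=100)

```text
clock: 7.25
tcp_pos: [0.4223, -0.1956, 0.0344]
orientation: [0.001, 0.658, 0.753, 0.0]
wrist_force: [-1.0, 0.6, 6.5]
finger_gap: 0.0206
grip_force: 98.6
```

Call:
step_arm(moves=[[[0, 0, -20], [0, 0, 0], 10], [[0, 0, -60], [0, 0, 0], 10], [[0, 0, -100], [0, 0, 0], 10], [[0, 0, -140], [0, 0, 0], 10], [[32, 21, -155], [0, 0, -0.12], 10], [[65, 42, -155], [0, 0, -0.24], 10], [[97, 62, -155], [0, 0, -0.36], 10], [[130, 83, -155], [0, 0, -0.48], 10]])

```text
clock: 7.92
tcp_pos: [0.4868, -0.0541, 0.189]
orientation: [0.001, 0.458, 0.889, 0.0]
wrist_force: [0.8, -1.0, -2.0]
finger_gap: 0.0209
grip_force: 98.2
```

Call:
step_arm(moves=[[[16, 29, 0], [0, 0, -0.115], 10], [[32, 57, 0], [0, 0, -0.23], 10], [[49, 86, 0], [0, 0, -0.345], 10], [[66, 115, 0], [0, 0, -0.46], 10], [[82, 143, 0], [0, 0, -0.575], 10], [[98, 172, 0], [0, 0, -0.69], 10], [[115, 201, 0], [0, 0, -0.798], 10], [[115, 201, 0], [0, 0, -0.798], 10]])

```text
clock: 8.58
tcp_pos: [0.5859, 0.1597, 0.1874]
orientation: [0.0, 0.074, 0.997, 0.001]
wrist_force: [1.2, -0.7, -0.9]
finger_gap: 0.021
grip_force: 98.5
```

Run:
```python
from h import *
p=imaging.camera_params("wrist"); im=imaging.read_camera("wrist")
s=telemetry.get_state();print(s["tcp_pos"],s["wrist_force"],s["orientation"],s["joint_pos"])
C=np.array([.569,.055]);X=np.array([np.cos(-.157),np.sin(-.157)]);Y=np.array([-X[1],X[0]])
o=im[:,:,::-1].copy()
for hx,hy,z,col in ((.075,.165,.04,(0,0,255)),(.065,.15,.066,(0,255,0))):
    P=[[*(C+a*hx*X+b*hy*Y),z] for a,b in ((1,1),(1,-1),(-1,-1),(-1,1))]
    cv2.polylines(o,[proj("wrist",P,p).round().astype(int)],True,col,1)
cv2.imwrite("pics/w4.png",o)
```

```text
[0.5846525  0.1573554  0.18728765] [ 0.26387903 -0.08800389 -1.97675948] [-3.82641083e-04  7.68428727e-02  9.97043138e-01  8.38594126e-05] [1.30233567e-01 3.87803918e-01 4.51740109e-02 1.22888085e+00
 3.21531637e-04 2.84070861e-01]
```

View pics/w4.png

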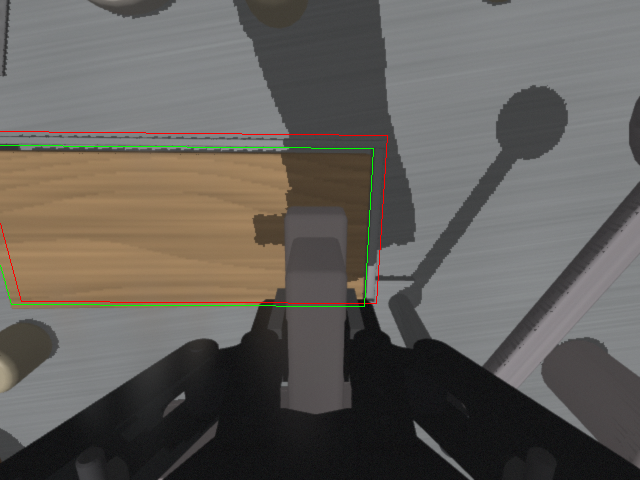

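The projected outlines match the board to within a few mm, with its edges at rows 152 and 303 and columns to 373. The scraper is held square. I'll lower it and probe.

Call:
step_arm(moves=[[[0, 0, 20], [0, 0, 0], 10], [[0, 0, 40], [0, 0, 0], 10], [[0, 0, 55], [0, 0, 0], 10], [[0, 0, 64], [0, 0, 0], 10], [[0, 0, 67], [0, 0, 0], 10], [[0, 0, 69], [0, 0, 0], 10], [[0, 0, 69], [0, 0, 0], 10], [[0, 0, 69], [0, 0, 0], 10]])

```text
clock: 9.3
tcp_pos: [0.5849, 0.1546, 0.1203]
orientation: [0.001, 0.079, 0.997, 0.0]
wrist_force: [-0.8, -0.1, -2.2]
finger_gap: 0.0201
grip_force: 98.5
```

Call:
step_arm(moves=[[[0, 0, 1], [0, 0, 0], 10], [[0, 0, 2], [0, 0, 0], 10], [[0, 0, 3], [0, 0, 0], 10], [[0, 0, 4], [0, 0, 0], 10], [[0, 0, 4], [0, 0, 0], 10], [[0, 0, 4], [0, 0, 0], 10]])

```text
clock: 9.8
tcp_pos: [0.5841, 0.1548, 0.1152]
orientation: [-0.0, 0.079, 0.997, -0.0]
wrist_force: [0.1, 0.4, -1.4]
finger_gap: 0.0207
grip_force: 98.5
```

Call:
step_arm(moves=[[[0, 0, 1], [0, 0, 0], 10], [[0, 0, 2], [0, 0, 0], 10], [[0, 0, 3], [0, 0, 0], 10], [[0, 0, 4], [0, 0, 0], 10], [[0, 0, 4], [0, 0, 0], 10], [[0, 0, 4], [0, 0, 0], 10]])

```text
clock: 10.3
tcp_pos: [0.5841, 0.1548, 0.1111]
orientation: [-0.0, 0.079, 0.997, -0.0]
wrist_force: [0.1, 0.2, -2.0]
finger_gap: 0.0208
grip_force: 98.5
```

Call:
step_arm(moves=[[[0, 0, 1], [0, 0, 0], 10], [[0, 0, 2], [0, 0, 0], 10], [[0, 0, 3], [0, 0, 0], 10], [[0, 0, 4], [0, 0, 0], 10], [[0, 0, 4], [0, 0, 0], 10], [[0, 0, 4], [0, 0, 0], 10]])

```text
clock: 10.8
tcp_pos: [0.5841, 0.1548, 0.1072]
orientation: [-0.0, 0.079, 0.997, -0.0]
wrist_force: [0.4, -0.7, -1.9]
finger_gap: 0.0206
grip_force: 98.5
```

Call:
step_arm(moves=[[[0, 0, 1], [0, 0, 0], 10], [[0, 0, 2], [0, 0, 0], 10], [[0, 0, 3], [0, 0, 0], 10], [[0, 0, 4], [0, 0, 0], 10], [[0, 0, 4], [0, 0, 0], 10], [[0, 0, 4], [0, 0, 0], 10]])

```text
clock: 11.3
tcp_pos: [0.5841, 0.1548, 0.1032]
orientation: [-0.0, 0.079, 0.997, -0.0]
wrist_force: [-0.4, 1.1, -1.4]
finger_gap: 0.0206
grip_force: 98.5
```

Call:
step_arm(moves=[[[0, 0, 1], [0, 0, 0], 10], [[0, 0, 2], [0, 0, 0], 10], [[0, 0, 3], [0, 0, 0], 10], [[0, 0, 4], [0, 0, 0], 10], [[0, 0, 4], [0, 0, 0], 10], [[0, 0, 4], [0, 0, 0], 10]])

```text
clock: 11.8
tcp_pos: [0.5841, 0.1548, 0.0991]
orientation: [-0.0, 0.079, 0.997, -0.0]
wrist_force: [0.9, 0.0, -1.8]
finger_gap: 0.0204
grip_force: 98.5
```

Call:
step_arm(moves=[[[0, 0, 1], [0, 0, 0], 10], [[0, 0, 2], [0, 0, 0], 10], [[0, 0, 3], [0, 0, 0], 10], [[0, 0, 4], [0, 0, 0], 10], [[0, 0, 4], [0, 0, 0], 10], [[0, 0, 4], [0, 0, 0], 10]])

```text
clock: 12.3
tcp_pos: [0.5842, 0.1548, 0.0952]
orientation: [-0.0, 0.079, 0.997, -0.0]
wrist_force: [0.9, -0.2, -1.9]
finger_gap: 0.0208
grip_force: 98.5
```

Call:
step_arm(moves=[[[0, 0, 1], [0, 0, 0], 10], [[0, 0, 2], [0, 0, 0], 10], [[0, 0, 3], [0, 0, 0], 10], [[0, 0, 4], [0, 0, 0], 10], [[0, 0, 4], [0, 0, 0], 10], [[0, 0, 4], [0, 0, 0], 10]])

```text
clock: 12.8
tcp_pos: [0.5844, 0.1548, 0.0918]
orientation: [0.0, 0.079, 0.997, -0.0]
wrist_force: [-1.3, -0.2, 3.1]
finger_gap: 0.0208
grip_force: 99.0
```

Call:
step_arm(moves=[[[0, 0, 1], [0, 0, 0], 10], [[0, 0, 2], [0, 0, 0], 10], [[0, 0, 2.5], [0, 0, 0], 10], [[0, 0, 2.5], [0, 0, 0], 10], [[0, 0, 2.5], [0, 0, 0], 10], [[0, 0, 2.5], [0, 0, 0], 10], [[0, 0, 2.5], [0, 0, 0], 10]])

```text
clock: 13.38
tcp_pos: [0.5845, 0.1548, 0.0897]
orientation: [0.001, 0.079, 0.997, 0.0]
wrist_force: [-2.7, -0.2, 7.8]
finger_gap: 0.0207
grip_force: 99.7
```

Call:
step_arm(moves=[[[0, -2, 0], [0, 0, 0], 10], [[0, -5, 0], [0, 0, 0], 10], [[0, -8, 0], [0, 0, 0], 10], [[0, -11, 0], [0, 0, 0], 10], [[0, -14, 0], [0, 0, 0], 10], [[0, -16, 0], [0, 0, 0], 10], [[0, -16, 0], [0, 0, 0], 10], [[0, -16, 0], [0, 0, 0], 10]])

```text
clock: 14.05
tcp_pos: [0.5836, 0.1407, 0.0904]
orientation: [0.002, 0.078, 0.997, 0.002]
wrist_force: [0.7, 4.9, 6.3]
finger_gap: 0.0208
grip_force: 99.7
```

Call:
step_arm(moves=[[[0, -3, 0.2], [0, 0, 0], 10], [[0, -6, 0.3], [0, 0, 0], 10], [[0, -9, 0.4], [0, 0, 0], 10], [[0, -12, 0.5], [0, 0, 0], 10], [[0, -15, 0.6], [0, 0, 0], 10], [[0, -18, 0.7], [0, 0, 0], 10], [[0, -20, 0.7], [0, 0, 0], 10], [[0, -20, 0.7], [0, 0, 0], 10]])

```text
clock: 14.72
tcp_pos: [0.5811, 0.1213, 0.0904]
orientation: [0.003, 0.078, 0.997, 0.003]
wrist_force: [1.3, 5.7, 9.2]
finger_gap: 0.0206
grip_force: 100.0
```

Call:
step_arm(moves=[[[0, -3, -0.3], [0, 0, 0], 10], [[0, -6, -0.5], [0, 0, 0], 10], [[0, -9, -0.7], [0, 0, 0], 10], [[0, -12, -0.9], [0, 0, 0], 10], [[0, -15, -1.0], [0, 0, 0], 10], [[0, -18, -1.1], [0, 0, 0], 10], [[0, -20, -1.2], [0, 0, 0], 10], [[0, -20, -1.2], [0, 0, 0], 10]])

```text
clock: 15.38
tcp_pos: [0.5779, 0.1013, 0.0914]
orientation: [0.003, 0.078, 0.997, 0.002]
wrist_force: [2.0, 5.7, 8.7]
finger_gap: 0.0208
grip_force: 100.1
```

Call:
step_arm(moves=[[[0, -3, -0.3], [0, 0, 0], 10], [[0, -6, -0.5], [0, 0, 0], 10], [[0, -9, -0.7], [0, 0, 0], 10], [[0, -12, -0.9], [0, 0, 0], 10], [[0, -15, -1.0], [0, 0, 0], 10], [[0, -18, -1.1], [0, 0, 0], 10], [[0, -20, -1.2], [0, 0, 0], 10], [[0, -20, -1.2], [0, 0, 0], 10]])

```text
clock: 16.05
tcp_pos: [0.5747, 0.0814, 0.0925]
orientation: [0.003, 0.078, 0.997, 0.002]
wrist_force: [1.1, 4.5, 9.1]
finger_gap: 0.0206
grip_force: 100.0
```

Call:
step_arm(moves=[[[0, -3, -0.3], [0, 0, 0], 10], [[0, -6, -0.5], [0, 0, 0], 10], [[0, -9, -0.8], [0, 0, 0], 10], [[0, -12, -1.0], [0, 0, 0], 10], [[0, -15, -1.1], [0, 0, 0], 10], [[0, -18, -1.3], [0, 0, 0], 10], [[0, -20, -1.4], [0, 0, 0], 10], [[0, -20, -1.4], [0, 0, 0], 10]])

```text
clock: 16.72
tcp_pos: [0.5713, 0.0614, 0.0936]
orientation: [0.002, 0.078, 0.997, 0.002]
wrist_force: [1.2, 5.3, 7.0]
finger_gap: 0.0207
grip_force: 100.0
```

Call:
step_arm(moves=[[[0, -3, -0.2], [0, 0, 0], 10], [[0, -6, -0.3], [0, 0, 0], 10], [[0, -9, -0.4], [0, 0, 0], 10], [[0, -12, -0.6], [0, 0, 0], 10], [[0, -15, -0.7], [0, 0, 0], 10], [[0, -18, -0.8], [0, 0, 0], 10], [[0, -20, -0.9], [0, 0, 0], 10], [[0, -20, -0.9], [0, 0, 0], 10]])

```text
clock: 17.38
tcp_pos: [0.568, 0.0416, 0.0944]
orientation: [0.002, 0.078, 0.997, 0.002]
wrist_force: [0.7, 4.7, 7.6]
finger_gap: 0.0204
grip_force: 100.0
```

Call:
step_arm(moves=[[[0, -3, -0.2], [0, 0, 0], 10], [[0, -6, -0.3], [0, 0, 0], 10], [[0, -9, -0.4], [0, 0, 0], 10], [[0, -12, -0.6], [0, 0, 0], 10], [[0, -15, -0.7], [0, 0, 0], 10], [[0, -18, -0.8], [0, 0, 0], 10], [[0, -20, -0.9], [0, 0, 0], 10], [[0, -20, -0.9], [0, 0, 0], 10]])

```text
clock: 18.05
tcp_pos: [0.5647, 0.0218, 0.0952]
orientation: [0.002, 0.078, 0.997, 0.002]
wrist_force: [1.1, 4.7, 8.4]
finger_gap: 0.0206
grip_force: 99.9
```

Call:
step_arm(moves=[[[0, -3, -0.2], [0, 0, 0], 10], [[0, -6, -0.3], [0, 0, 0], 10], [[0, -9, -0.4], [0, 0, 0], 10], [[0, -12, -0.6], [0, 0, 0], 10], [[0, -15, -0.7], [0, 0, 0], 10], [[0, -18, -0.8], [0, 0, 0], 10], [[0, -20, -0.9], [0, 0, 0], 10], [[0, -20, -0.9], [0, 0, 0], 10]])

```text
clock: 18.72
tcp_pos: [0.5615, 0.0019, 0.096]
orientation: [0.002, 0.078, 0.997, 0.002]
wrist_force: [1.0, 5.3, 7.4]
finger_gap: 0.0209
grip_force: 99.9
```

Call:
step_arm(moves=[[[0, -3, -0.2], [0, 0, 0], 10], [[0, -6, -0.3], [0, 0, 0], 10], [[0, -9, -0.4], [0, 0, 0], 10], [[0, -12, -0.6], [0, 0, 0], 10], [[0, -15, -0.7], [0, 0, 0], 10], [[0, -18, -0.8], [0, 0, 0], 10], [[0, -20, -0.9], [0, 0, 0], 10], [[0, -20, -0.9], [0, 0, 0], 10]])

```text
clock: 19.38
tcp_pos: [0.5582, -0.0179, 0.0968]
orientation: [0.002, 0.078, 0.997, 0.001]
wrist_force: [0.8, 4.8, 6.7]
finger_gap: 0.0207
grip_force: 99.8
```

Call:
step_arm(moves=[[[0, -3, -0.2], [0, 0, 0], 10], [[0, -6, -0.3], [0, 0, 0], 10], [[0, -9, -0.4], [0, 0, 0], 10], [[0, -12, -0.6], [0, 0, 0], 10], [[0, -15, -0.7], [0, 0, 0], 10], [[0, -18, -0.8], [0, 0, 0], 10], [[0, -21, -0.9], [0, 0, 0], 10], [[0, -24, -1.0], [0, 0, 0], 10]])

```text
clock: 20.05
tcp_pos: [0.5543, -0.0413, 0.0976]
orientation: [0.002, 0.078, 0.997, 0.002]
wrist_force: [1.5, 5.8, 7.0]
finger_gap: 0.0207
grip_force: 99.8
```

Call:
step_arm(moves=[[[0, -3, 0], [0, 0, 0], 10], [[0, -6, 0], [0, 0, 0], 10], [[0, -6, 0], [0, 0, 0], 10], [[0, -6, 0], [0, 0, 0], 10], [[0, -6, 0], [0, 0, 0], 10], [[0, -6, 0], [0, 0, 0], 10]])

```text
clock: 20.55
tcp_pos: [0.5533, -0.0477, 0.0977]
orientation: [0.002, 0.078, 0.997, 0.001]
wrist_force: [1.5, 3.9, 7.5]
finger_gap: 0.0207
grip_force: 99.7
```

The stroke is done. I'll lift at the far end and carry the scraper to the tray.

Call:
step_arm(moves=[[[0, 0, -20], [0, 0, 0], 10], [[0, 0, -55], [0, 0, 0], 10], [[0, 0, -90], [0, 0, 0], 10], [[-10, -35, -90], [0, 0, -0.05], 10], [[-20, -70, -90], [0, 0, -0.1], 10], [[-31, -105, -90], [0, 0, -0.15], 10], [[-42, -141, -90], [0, 0, -0.2], 10], [[-53, -177, -90], [0, 0, -0.254], 10]])

```text
clock: 21.22
tcp_pos: [0.5763, -0.2332, 0.1859]
orientation: [-0.0, -0.05, 0.999, 0.0]
wrist_force: [0.2, -0.7, -1.8]
finger_gap: 0.0207
grip_force: 98.5
```

Run:
```python
from h import *
p=imaging.camera_params("wrist"); im=imaging.read_camera("wrist")
s=telemetry.get_state();print(s["tcp_pos"],s["wrist_force"],s["orientation"])
t=imaging.read_camera("top")
C=np.array([.594,-.351]);X=np.array([np.cos(.095),np.sin(.095)]);Y=np.array([-X[1],X[0]])
P=[[*(C+a*.075*X+b*.09*Y),.022] for a,b in ((1,1),(1,-1),(-1,-1),(-1,1))]
o=im[:,:,::-1].copy(); o2=t[:,:,::-1].copy()
for n,q,pp in (("wrist",o,p),("top",o2,None)): cv2.polylines(q,[proj(n,P,pp).round().astype(int)],True,(0,0,255),1)
cv2.imwrite("pics/w5.png",np.hstack([cv2.resize(o,None,fx=.75,fy=.75),cv2.resize(o2[150:390,360:520],None,fx=1.5,fy=1.5)]))
```

```text
[ 0.57739001 -0.24094094  0.18534786] [ 4.20409903 -5.96031694 -0.60895758] [ 4.47048664e-04 -4.80359392e-02  9.98841964e-01 -2.66088127e-03]
```

View pics/w5.png

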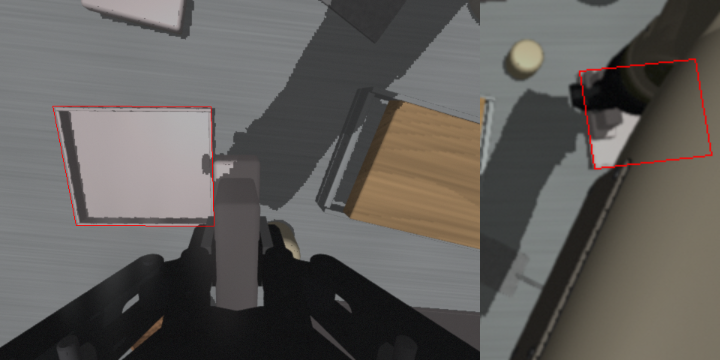

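The tray outline matches to within a couple of mm. I'll place the scraper.

Call:
step_arm(moves=[[[-2, -35, 0], [0, 0, 0], 10], [[-3, -72, 0], [0, 0, 0], 10], [[-4, -105, 10], [0, 0, 0], 10], [[-4, -121, 30], [0, 0, 0], 10], [[-4, -121, 65], [0, 0, 0], 10], [[-4, -121, 100], [0, 0, 0], 10], [[-4, -121, 125], [0, 0, 0], 10], [[-4, -121, 135], [0, 0, 0], 10]])

```text
clock: 21.98
tcp_pos: [0.5889, -0.3493, 0.0455]
orientation: [-0.003, -0.048, 0.999, 0.003]
wrist_force: [-0.7, -0.3, -2.8]
finger_gap: 0.0207
grip_force: 98.9
```

Call:
step_arm(moves=[[[0, 0, 2], [0, 0, 0], 10], [[0, 0, 4], [0, 0, 0], 10], [[0, 0, 6], [0, 0, 0], 10], [[0, 0, 8], [0, 0, 0], 10], [[0, 0, 9], [0, 0, 0], 10], [[0, 0, 9], [0, 0, 0], 10], [[0, 0, 9], [0, 0, 0], 10]])

```text
clock: 22.57
tcp_pos: [0.5924, -0.3521, 0.0435]
orientation: [0.001, -0.048, 0.999, -0.0]
wrist_force: [-0.2, -1.1, -1.5]
finger_gap: 0.0207
grip_force: 98.9
```

Call:
step_arm(moves=[[[0, 0, 1], [0, 0, 0], 10], [[0, 0, 2], [0, 0, 0], 10], [[0, 0, 3], [0, 0, 0], 10], [[0, 0, 4], [0, 0, 0], 10], [[0, 0, 4.5], [0, 0, 0], 10], [[0, 0, 4.5], [0, 0, 0], 10], [[0, 0, 4.5], [0, 0, 0], 10]])

```text
clock: 23.15
tcp_pos: [0.5919, -0.3519, 0.0385]
orientation: [0.0, -0.048, 0.999, -0.0]
wrist_force: [-1.4, 1.3, 3.9]
finger_gap: 0.0207
grip_force: 99.6
```

Contact with the tray floor. I'll release and retreat.

Call:
step_arm(moves=[[[0, 0, 0], [0, 0, 0], 40], [[0, 0, 0], [0, 0, 0], 70], [[0, 0, 0], [0, 0, 0], 70], [[0, 0, 0], [0, 0, 0], 70], [[0, 0, 0], [0, 0, 0], 70], [[0, 0, -10], [0, 0, 0], 70], [[0, 0, -40], [0, 0, 0], 70], [[0, 0, -80], [0, 0, 0], 70]])

```text
clock: 23.82
tcp_pos: [0.5898, -0.3502, 0.1154]
orientation: [-0.003, -0.048, 0.999, 0.002]
wrist_force: [-0.0, -0.3, 0.3]
finger_gap: 0.07
grip_force: 0.0
```

Call:
step_arm(moves=[[[-5, 40, -30], [0, 0, 0], 70], [[40, 70, -60], [0, 0, 0], 70], [[75, 90, -60], [0, 0, 0], 70], [[110, 110, -60], [0, 0, 0], 70], [[110, 110, -60], [0, 0, 0], 70], [[110, 110, -60], [0, 0, 0], 70], [[110, 110, -60], [0, 0, 0], 70]])

```text
clock: 24.4
tcp_pos: [0.4717, -0.2528, 0.1796]
orientation: [0.001, -0.048, 0.999, -0.001]
wrist_force: [0.6, -0.5, 0.1]
finger_gap: 0.07
grip_force: 0.0
```

Run:
```python
from h import *
s=telemetry.get_state();print(s["clock"],s["tcp_pos"],s["wrist_force"],s["finger_gap"])
a=imaging.read_camera("side")[:,:,::-1];w=imaging.read_camera("wrist")[:,:,::-1]
cv2.imwrite("pics/f.png",np.hstack([cv2.resize(w,(400,300)),cv2.resize(a[150:375,190:490],(400,300))]))
```

```text
24.4 [ 0.47167989 -0.25278169  0.17963214] [ 0.56288267 -0.53994476  0.09576796] 0.07000035670403269
```

View pics/f.png

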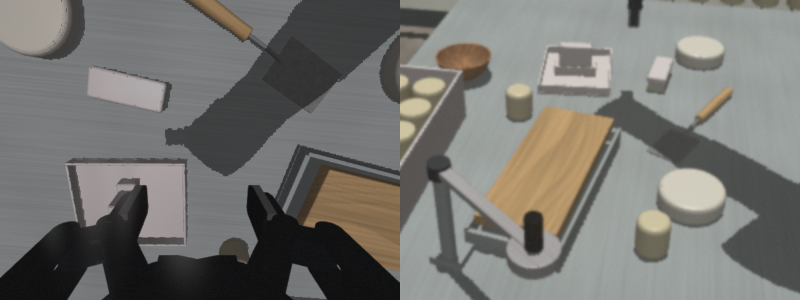

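The side view shows the scraper upright in the tray at (575,65), the lamp clear at (533,245), and the brush and cheeses undisturbed.

```bash
python3 -c "
from workcell import env
print(env.hand_in())"
```

```text
the job is handed in; nothing more can be done
None
```

I handed the job in at about 24 s: lamp swung clear to about 2.1 rad, the stroke drawn end to end at roughly 8–11 N by the wrist sensor, and the scraper standing released in the tray, with the cheeses and brush looking undisturbed in the last picture; the hand-in returned no verdict.

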